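Lock the stacked organizer: mallet its sprung pegs home

ROBOT

A 7-joint arm with a two-finger parallel gripper is mounted at the origin on the work surface. World frame = base frame: x ahead of the robot, y to its left, z up, the work surface at z = 0. Lengths are in m, angles in rad, forces in N, time in s.
With the tool pointing down it reaches from about 0.35 to 0.9 m from the base axis. Payload 8.1 kg.
Tool frame: the origin (TCP) lies at the very end of the fingers, on their centre line; the grasp point (between the pads) lies 19 mm behind it; z points along the fingers, y is the line along which they close (so a half turn about z gives the same grasp; the last joint's range is limited). The gripper opens to 92 mm and grips with 3 to 60 N. Pads are 19 mm wide; open, the fingers measure 130 mm over their backs; the gripper's body (75 mm by 190 mm) begins 47 mm behind the grasp point.
Start: joints at [1.133, 0.434, 0.025, 1.573, -0.012, 1.134, -0.075], TCP at [0.205, -0.59, 0.194] pointing down, gripper open.
Joint ranges: [-2.62, 2.62], [-0.44, 2.09], [-1.27, 1.32], [0.08, 2.57], [-1.32, 4.46], [0.12, 2], [-2.74, 2.74]. Speed limits (rad/s): [2.22, 2.22, 3.01, 3.01, 3.14, 3.14, 3.14].

INTERFACE

Orientations are given as a rotation vector (axis times angle).
In Python, from cell import arm gives the robot as it stands.
- The arm moves only by the tool carry_out, never from a script. Its argument "commands" is a list of rows, each a list of 7 numbers: the opening, from 0 (shut) to 1 (fully open), then the shift along the tool's x, y, z each as a share of 0.025 m, from -1 to 1, then the turn, a rotation vector about the tool's x, y, z each as a share of 0.1 rad, from -1 to 1. A call has 1 to 8 rows; each row shifts and turns the commanded pose from where the row before left it, along the tool's axes as they then stand; what a row does not reach is not made up. A row lasts 1/10 s, in which the tool goes at most 50 mm and 8.59 degrees, less where a joint would pass 70% of its speed; a pose out of reach is approached as far as the arm can. A call with a number of a shift or a turn outside -1 to 1 is refused whole. A call with a gripper value outside its range is refused whole. The fingers move at their own pace and stop on an object; "squeeze" is the grip in N (left out, the last holds). Time passes only in rows, so rows that do not move let the fingers close. It gives the time, the measured TCP pose, the force, the opening and the grip force at its end, in the units of the state.
- arm.observe(): the state, without advancing time (a new reading comes with each control period).
- arm.get_image(name): name is "scene" or "top" or "wrist"; returns a dict with "pixels" (420x560x3 uint8, red, green, blue), "range_z" (420x560 float32, m along the optical axis (not along the pixel's ray), 0 where there is no reading), "mtx" (3x3 intrinsics, pixels), "R" (3x3) and "t" (3): a world point X has camera coordinates R X + t; the wrist camera has in their place "tool_from_camera" (4x4, takes a point from camera to tool coordinates, whose origin is the TCP and whose axes are the flange's). Camera axes: x right, y down, z forward; pixel columns grow to the right and rows downward; lengths in m; the calibration is good to about 2 mm. A picture is of the moment at which its call begins: read the wrist's pose just before it.
- arm.sign_off(): hands the job in; it is judged then, once.
The state is a dict: "clock": time; "joints": joint angles; "dq": joint speeds; "joint_efforts": joint torques, N m; "position": TCP position; "ee_rot": TCP orientation; "force": force on the tool from outside, world axes, zero at the start; "ft_torque": the same for the moment, N m; "width": opening from 0.0 (shut) to 1.0 (fully open); "gripper_force": force on a finger pad.
Only numpy, scipy, OpenCV 4.12 (cv2) and the standard library are available. Lean on these libraries where they do the work, as an engineer would, in place of code of your own. Each camera call takes 0.05 s, during which the arm holds its last target. There are 200 camera calls.

TASK

One peg on the near side and one on the far side of the bamboo organizer stand raised: with the mallet's head, knock the near one and then the far one down into its post until it will go no further, leaning on each at the bottom with about 20 N for a moment to be sure it is home; tap and press steadily, for 40 N would split the bamboo. Then set the mallet down on its head in the middle of the cork trivet, not dropping it, let go, and leave everything else where it is.

Things in the scene. Friction and masses are not known exactly. Their poses are not given: they have to be found in the camera images.
- organizer: stacked three-tier bamboo organizer, fixed. Origin: centre of its underside, on the bar; x across its 176 mm depth, y along its 256 mm width, z up. Four square posts, 36 x 36 mm, centred at x = +-70 mm, y = +-110 mm; their flat tops are 160 mm above the origin and are its highest part bar the pegs
- mallet: mallet, 0.3 kg, standing on one flat face of its head with the handle level. Head: dark rubber upright cylinder, 60 mm in diameter, 95 mm tall. Handle: pale bar, 26 mm wide and 24 mm high, along the mallet's +x, its axis 58 mm above the lower face, its end 166 mm from the head's axis. Origin: centre of the head's lower face, z up
- trivet: round cork trivet fixed on the bar, 130 mm in diameter, 8 mm thick; origin: centre of its underside, on the bar
- peg_a: one of four identical round wooden pegs, 22 mm in diameter, one in the top of each organizer post. Origin: centre of its flat top, z up. It slides only up and down, tight with a stiffly sprung top: it yields at 5 to 10 N and stays where it is left. Two are home already (1 to 3 mm above the post); the two raised ones stand 10 to 36 mm above it and bottom 5 to 18 mm lower; just where cannot be seen
- peg_b: one of four identical round wooden pegs, 22 mm in diameter, one in the top of each organizer post. Origin: centre of its flat top, z up. It slides only up and down, tight with a stiffly sprung top: it yields at 5 to 10 N and stays where it is left. Two are home already (1 to 3 mm above the post); the two raised ones stand 10 to 36 mm above it and bottom 5 to 18 mm lower; just where cannot be seen
- peg_c: one of four identical round wooden pegs, 22 mm in diameter, one in the top of each organizer post. Origin: centre of its flat top, z up. It slides only up and down, tight with a stiffly sprung top: it yields at 5 to 10 N and stays where it is left. Two are home already (1 to 3 mm above the post); the two raised ones stand 10 to 36 mm above it and bottom 5 to 18 mm lower; just where cannot be seen
- peg_d: one of four identical round wooden pegs, 22 mm in diameter, one in the top of each organizer post. Origin: centre of its flat top, z up. It slides only up and down, tight with a stiffly sprung top: it yields at 5 to 10 N and stays where it is left. Two are home already (1 to 3 mm above the post); the two raised ones stand 10 to 36 mm above it and bottom 5 to 18 mm lower; just where cannot be seen
- sugar_bowl: white ceramic sugar bowl with lid, 90 mm wide, 99 mm tall; a bystander, origin at the centre of its underside
- cup: blue plastic cup, 76 mm wide, 95 mm tall; a bystander, origin at the centre of its underside
- jam_jar: closed glass jam jar, 72 mm wide, 105 mm tall; a bystander, origin at the centre of its underside
- teaspoon: steel teaspoon, 150 mm long, lying flat; a bystander, origin at the centre of its underside
- side_plate: white plate, 150 mm wide, 18 mm tall; a bystander, origin at the centre of its underside
- pepper_mill: dark wooden pepper mill, 56 mm wide, 142 mm tall; a bystander, origin at the centre of its underside
There are look-alikes about, which are no part of the job. Of the things that look like the trivet, the largest one is meant.

How it is judged:
By the outcome, as a careful person would: the job done as asked, in the order asked, and still so for the second after the job is handed in, with the robot touching nothing.
It also fails if it takes over 53 s, if anything falls off the work surface, if the arm or the gripper's body presses on something with over 40 N, if the wrist force passes 120 N, or if a joint passes its speed limit or range.

## Working session

There is one attempt and no reset: what is moved stays moved. The work goes in short steps, Python scripts to look and compute and a tool call to move; the robot and the scene stay as the last step left them, time stands still between calls to the robot, and variables do not carry over. Pictures are saved under pics/ and viewed, at most 10 in all, crops included, and the job is handed in when it is done.

Besides the shell and the picture viewer there is one more tool, called after "Request:" as name(argument=value, ...) on one line, values as JSON. carry_out: Moves the arm, as the interface text tells. Shift numbers are shares of 0.025 m and turn numbers shares of 0.1 rad, none past 1 either way. Its arguments: {"type":"object","properties":{"commands":{"type":"array"},"squeeze":{"type":"number"}},"required":["commands"]}

```bash
mkdir -p pics; ls
cat > h.py <<'E'
import numpy as np, cv2
from cell import arm
def grab(n):
    s=arm.observe(); d=arm.get_image(n); np.savez('%s.npz'%n,pos=s['position'],rot=s['ee_rot'],**d); cv2.imwrite('pics/%s_%d.png'%(n,int(s['clock']*1000)),d['pixels'][:,:,::-1]); return d
def world(d):
    v,u=np.mgrid[0:420,0:560]; z=d['range_z']; K=d['mtx']
    c=np.stack([(u-K[0,2])/K[0,0]*z,(v-K[1,2])/K[1,1]*z,z],-1)
    w=(c-d['t'])@d['R']; w[z<=0]=np.nan; return w
E
python3 - <<'E'
from h import *
for n in('scene','top'): d=grab(n); print(d['mtx'],d['R'],d['t'])
print(arm.observe())
E
ls pics
```

```text
pics
[[421.94086233   0.         283.43517856]
 [  0.         421.94086233 216.17661972]
 [  0.           0.           1.        ]] [[ 0.83855235  0.54457061  0.01651715]
 [ 0.3618275  -0.53397939 -0.76416416]
 [-0.40732152  0.64676801 -0.6448103 ]] [-0.43150276 -0.13524709  1.57176011]
[[543.49754609   0.         274.98810872]
 [  0.         543.49754609 215.70458117]
 [  0.           0.           1.        ]] [[ 0.0181458  -0.9996983   0.01655432]
 [-0.99897812 -0.01881323 -0.0410948 ]
 [ 0.04139384 -0.0157917  -0.9990181 ]] [-0.09095343  0.5332332   1.54736079]
{'clock': 0.1, 'joints': array([ 1.13338755,  0.43513174,  0.02499202,  1.57398402, -0.01158454,
        1.13402108, -0.07509913]), 'dq': array([ 0.00016219, -0.00139913,  0.00039307, -0.00267771,  0.00061229,
       -0.00086347,  0.00123782]), 'joint_efforts': array([ 3.60440630e-03, -6.69126105e+01,  9.88214538e-01, -3.15151012e+01,
       -6.05554087e-02,  3.72163730e-02,  1.13650347e-04]), 'position': array([ 0.20513465, -0.58984861,  0.19374565]), 'ee_rot': array([-3.09636695e+00, -5.23117434e-01,  5.94234138e-04]), 'force': array([0.3816619 , 1.20595452, 0.46486788]), 'ft_torque': array([-0.01330917,  0.02532609, -0.01070246]), 'gripper_force': 0.0, 'width': 1.0010872805702054}
scene_0.png
top_50.png
```

View pics/scene_0.png

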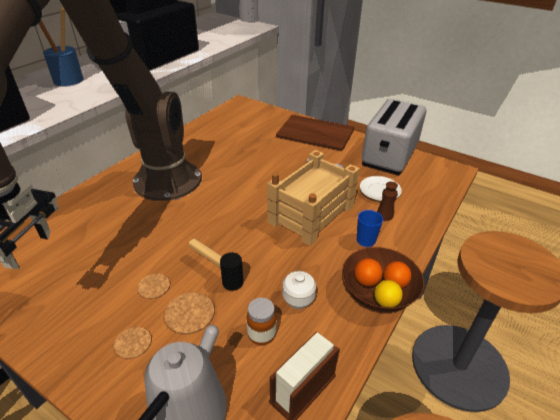

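View pics/top_50.png

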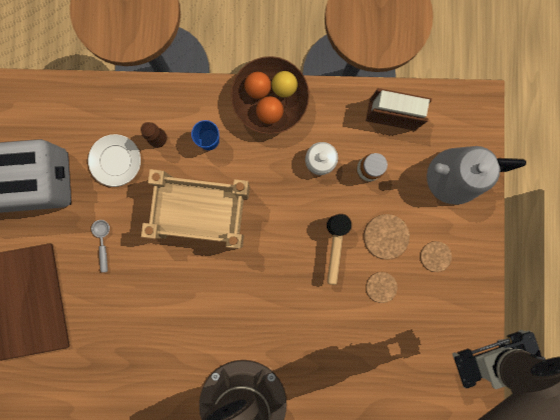

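The top view shows the organizer at about (198,210), with post tops at (156,177), (240,187), (150,230) and (235,240). The mallet head is at (340,225), with its handle running to (335,280). There are three cork discs, at (387,237), (436,257) and (382,288). The one at (387,237) is clearly the largest, so it is the trivet. I'll measure everything and check with an enlarged crop.

Run:
```python
from h import *
T=dict(np.load('top.npz')); w=world(T); S=dict(np.load('scene.npz')); ws=world(S)
pts=np.concatenate([w.reshape(-1,3),ws.reshape(-1,3)])
def px(u,v,r=0): return np.round(np.nanmedian(w[v-r:v+r+1,u-r:u+r+1].reshape(-1,3),0),4)
for n,(u,v) in dict(head=(340,225),hmid=(336,255),triv=(387,237),c2=(436,257),c3=(382,288),bowl=(321,158),jar=(373,166),cup=(205,135),mill=(151,133)).items(): print(n,px(u,v,2))
for n,(u,v) in dict(fl=(156,177),fr=(240,187),nl=(150,230),nr=(235,240)).items():
    p=w[v-14:v+15,u-14:u+15].reshape(-1,3); zs=p[:,2]
    print(n,np.histogram(zs,np.arange(.14,.21,.005))[0])
    a=p[(zs>.15)]; print(' rect',cv2.minAreaRect(a[:,:2].astype(np.float32)*1000), 'mean',a.mean(0))
    a=p[zs>.166]; print(' peg',len(a),a.mean(0) if len(a) else '', np.median(a[:,2]) if len(a) else '')
# full org top
m=(pts[:,2]>.15)&(pts[:,2]<.21)
p=w.reshape(-1,3); a=w[165:250,138:252].reshape(-1,3); a=a[(a[:,2]>.15)&(a[:,2]<.164)]
print('org',cv2.minAreaRect(a[:,:2].astype(np.float32)*1000))
# mallet
a=w[205:290,320:360].reshape(-1,3); h=a[a[:,2]>.085]; k=a[(a[:,2]>.06)&(a[:,2]<.08)]
print('head',cv2.minEnclosingCircle(h[:,:2].astype(np.float32)*1000),np.median(h[:,2])); print('handle',cv2.minAreaRect(k[:,:2].astype(np.float32)*1000),np.median(k[:,2]),len(k))
a=w[205:268,355:418].reshape(-1,3); a=a[(a[:,2]>.005)&(a[:,2]<.012)]; print('triv',cv2.minEnclosingCircle(a[:,:2].astype(np.float32)*1000),a.mean(0))
print('table',px(300,300,3),px(420,210,3))
im=T['pixels'][:,:,::-1]
a=cv2.resize(im[160:260,130:260],None,fx=4,fy=4,interpolation=2); b=cv2.resize(im[200:310,310:460],(400,293),interpolation=2)
c=np.zeros((600,800,3),np.uint8); c[:300,:390]=cv2.resize(a,(390,300)); c[:293,400:]=b
c[300:,:400]=cv2.resize(S['pixels'][150:240,250:370,::-1],(400,300),interpolation=2); c[300:,400:]=cv2.resize(S['pixels'][230:350,110:270,::-1],(400,300),interpolation=2)
cv2.imwrite('pics/crop.png',c)
```

```text
head [ 0.5094 -0.2567  0.0957]
hmid [ 0.4271 -0.2503  0.0715]
triv [ 0.4796 -0.4042  0.01  ]
c2 [ 0.4246 -0.5476  0.006 ]
c3 [ 0.3331 -0.392   0.007 ]
bowl [ 0.6911 -0.2025  0.0963]
jar [ 0.6709 -0.3431  0.1059]
cup [0.7646 0.1254 0.0067]
mill [0.7437 0.2549 0.1314]
fl [ 25  34  10  62 103  31   2   0   0   0   0   0   0]
 rect ((624.6178588867188, 234.230712890625), (38.6798095703125, 36.2521858215332), 84.18748474121094) mean [0.6242546  0.2330719  0.16139987]
 peg 24 [0.6251478  0.23078255 0.16793786] 0.1676737702182506
fr [26 20  9 40 74 18  3 23 26  7  0  0  0]
 rect ((597.5935668945312, 15.52357292175293), (35.906063079833984, 47.246788024902344), 84.39795684814453) mean [0.60185688 0.01473779 0.16687162]
 peg 69 [0.6033865  0.01504536 0.17879162] 0.17989582054643752
nl [ 27  27  10  59 102  39   0   0   0   0   0   0   0]
 rect ((485.42950439453125, 243.65554809570312), (44.238433837890625, 36.043052673339844), 88.45997619628906) mean [0.48554574 0.24677969 0.16160027]
 peg 29 [0.48369414 0.24780082 0.16731087] 0.1672108363879234
nr [19 15  6 37 73 22  0  0  0  7 27 25  1]
 rect ((463.79180908203125, 30.578264236450195), (39.268653869628906, 35.515838623046875), 83.9386215209961) mean [0.46376733 0.02823095 0.17128659]
 peg 72 [0.46473025 0.02871174 0.18957077] 0.1931870951677123
org ((544.3671264648438, 132.12017822265625), (257.5460205078125, 176.04998779296875), 84.37538146972656)
head ((511.96331787109375, -256.6073303222656), 30.032882690429688) 0.09575654801291035
handle ((442.261962890625, -245.66481018066406), (37.56351089477539, 191.0322265625), 89.69393157958984) 0.07012245217093342 491
triv ((482.87591552734375, -400.4646301269531), 124.90902709960938) [ 0.48308229 -0.40182486  0.00826395]
table [ 0.2945 -0.1576  0.0018] [ 0.5597 -0.5018  0.0012]
```

View pics/crop.png

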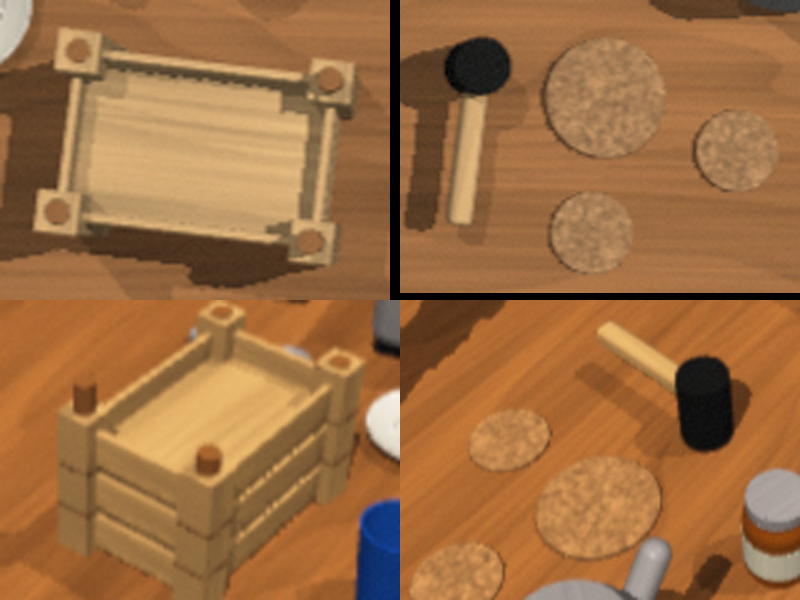

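The crop confirms the choices. The raised pegs are near-right (top at 0.193 m) and far-right (top at 0.180 m). The trivet is the largest disc, centred at about (0.483, -0.402). I'll grip the mallet by its head from above, so that pressing acts along the head's axis. First I turn the tool so the fingers straddle the head beside the handle.

```bash
cat >> h.py <<'E'
from scipy.spatial.transform import Rotation as Ro
def plan(x,y,z,yaw):
    s=arm.observe(); R=Ro.from_rotvec(s['ee_rot']); G=Ro.from_euler('z',yaw,degrees=True)*Ro.from_rotvec([np.pi,0,0])
    print('clock',s['clock'],'pos',s['position'].round(4),'F',s['force'].round(2),'w',round(s['width'],3),round(s['gripper_force'],1))
    print('yaw',np.degrees(np.arctan2(*R.as_matrix()[1::-1,0])),'shift units',(R.inv().apply(np.array([x,y,z])-s['position'])/.025).round(3),'turn units',((R.inv()*G).as_rotvec()/.1).round(3))
E
python3 - <<'E'
from h import *
T=dict(np.load('top.npz')); w=world(T)
for lo,hi in((.06,.078),(.066,.073)):
    a=w[238:282,325:346].reshape(-1,3); k=a[(a[:,2]>lo)&(a[:,2]<hi)]
    vx,vy,x0,y0=cv2.fitLine(k[:,:2].astype(np.float32),cv2.DIST_HUBER,0,.001,.001).ravel(); print(np.degrees(np.arctan2(vy,vx)),x0,y0,k[:,:2].min(0),k[:,:2].max(0))
a=w[205:268,355:418].reshape(-1,3); 
# trivet centre by colour-free: read circle rows/cols
im=T['pixels'].astype(int); g=im[200:275,350:425]; 
m=((w[200:275,350:425,2]>.0055)&(w[200:275,350:425,2]<.013)).astype(np.uint8); m=cv2.morphologyEx(m,cv2.MORPH_OPEN,np.ones((5,5))); n,l,st,c=cv2.connectedComponentsWithStats(m); i=1+st[1:,4].argmax(); print('triv',st[i],c[i]+[350,200]); u,v=(c[i]+[350,200]).round().astype(int); print(w[v,u])
plan(.511,-.256,.19,-4)
E
```

```text
-6.872516 0.41438153 -0.24499717 [ 0.35520426 -0.26457321] [ 0.47421191 -0.22644753]
-7.407291 0.41611668 -0.24531876 [ 0.35520426 -0.26397798] [ 0.47421191 -0.22644753]
triv [33 17  6  5 30] [385.5 219. ]
[ 0.53152582 -0.40167963  0.00723119]
clock 0.1 pos [ 0.2051 -0.5898  0.1937] F [0.38 1.21 0.46] w 1.001 0.0
yaw 19.178639594513886 shift units [15.943 -8.593  0.159] turn units [-1.300e-02  4.000e-03  4.045e+00]
```

Request:
carry_out(commands=[[1,0,0,0,0,0,0.8],[1,0,0,0,0,0,0.8],[1,0,0,0,0,0,0.8],[1,0,0,0,0,0,0.8],[1,0,0,0,0,0,0.8]])

```text
clock: 0.6
position: [0.2052, -0.59, 0.1939]
ee_rot: [-3.139, 0.108, 0.001]
force: [0.2, 0.2, -0.2]
width: 0.997
gripper_force: 0.0
```

Request:
carry_out(commands=[[1,0.95,-0.9,0,0,0,0.5],[1,0.95,-0.9,0,0,0,0],[1,0.95,-0.9,0,0,0,0],[1,0.95,-0.9,0,0,0,0],[1,0.95,-0.9,0,0,0,0],[1,0.95,-0.9,0,0,0,0],[1,0.95,-0.9,0,0,0,0],[1,0.95,-0.9,0,0,0,0]])

```text
clock: 1.4
position: [0.4145, -0.431, 0.1941]
ee_rot: [-3.136, 0.181, 0.001]
force: [0.3, 0.1, 0.9]
width: 1.002
gripper_force: 0.0
```

Run:
```python
from h import *
T=dict(np.load('top.npz'))
C=-T['R'].T@T['t']
for u,v,z in((386.9,236.6,.008),):
    r=T['R'].T@np.linalg.solve(T['mtx'],[u,v,1]); print('triv',C+r*(z-C[2])/r[2])
plan(.511,-.2565,.19,-7)
```

```text
triv [ 0.48081398 -0.40460442  0.008     ]
clock 1.4 pos [ 0.4145 -0.431   0.1941] F [0.31 0.09 0.94] w 1.002 0.0
yaw -6.6062446862168205 shift units [ 3.032 -7.376  0.164] turn units [-0.004  0.007  0.069]
```

Request:
carry_out(commands=[[1,0.38,-0.92,0,0,0,0.07],[1,0.38,-0.92,0,0,0,0],[1,0.38,-0.92,0,0,0,0],[1,0.38,-0.92,0,0,0,0],[1,0.38,-0.92,0,0,0,0],[1,0.38,-0.92,0,0,0,0],[1,0.38,-0.92,0,0,0,0],[1,0.38,-0.92,0.16,0,0,0]])

```text
clock: 2.2
position: [0.5119, -0.2577, 0.1905]
ee_rot: [3.136, -0.192, 0.0]
force: [0.5, -0.9, -0.1]
width: 1.003
gripper_force: 0.0
```

```bash
python3 - <<'E'
from h import *
plan(.511,-.2565,.04,-7)
d=grab('wrist'); s=np.load('wrist.npz'); R=Ro.from_rotvec(s['rot']).as_matrix(); M=d['tool_from_camera']
v,u=np.mgrid[0:420,0:560]; z=d['range_z']; K=d['mtx']
c=np.stack([(u-K[0,2])/K[0,0]*z,(v-K[1,2])/K[1,1]*z,z],-1); w=(c@M[:3,:3].T+M[:3,3])@R.T+s['pos']; w[z<=0]=9
m=(abs(w[...,0]-.51)<.06)&(abs(w[...,1]+.256)<.05)&(w[...,2]>.085)&(w[...,2]<.105)
p=w[m]; print(len(p)); 
if len(p): print(cv2.minEnclosingCircle(p[:,:2].astype(np.float32)*1000),p.mean(0))
m=(w[...,0]<.47)&(w[...,0]>.3)&(abs(w[...,1]+.25)<.04)&(w[...,2]>.066)&(w[...,2]<.076); p=w[m]; print(len(p))
if len(p): print(cv2.fitLine(p[:,:2].astype(np.float32),cv2.DIST_HUBER,0,.001,.001).ravel())
E
ls pics
```

```text
clock 2.2 pos [ 0.5119 -0.2577  0.1905] F [ 0.48 -0.89 -0.15] w 1.003 0.0
yaw -7.009362465034171 shift units [-0.044 -0.045  6.019] turn units [ 0.001 -0.002 -0.002]
3351
((512.1683349609375, -259.17022705078125), 29.900331497192383) [ 0.51359588 -0.25909223  0.0949597 ]
1506
[ 0.9933502  -0.11513215  0.41894937 -0.24852209]
crop.png
scene_0.png
top_50.png
wrist_2200.png
```

Request:
carry_out(commands=[[1,0,0,0.9,0,0,0],[1,0,0,0.9,0,0,0],[1,0,0,0.9,0,0,0],[1,0,0,0.9,0,0,0],[1,0,0,0.9,0,0,0],[1,0,0,0.8,0,0,0],[1,0,0,0.6,0,0,0],[1,0,0,0.1,0,0,0]])

```text
clock: 3.05
position: [0.5098, -0.2581, 0.0384]
ee_rot: [-3.135, 0.192, 0.006]
force: [-0.4, -0.3, -0.2]
width: 1.002
gripper_force: 0.0
```

Request:
carry_out(commands=[[0.55,0,0,0,0,0,0],[0.55,0,0,0,0,0,0],[0.55,0,0,0,0,0,0],[0.55,0,0,0,0,0,0],[0.55,0,0,0,0,0,0],[0.55,0,0,0,0,0,0]], squeeze=50)

```text
clock: 3.65
position: [0.5119, -0.2589, 0.041]
ee_rot: [3.135, -0.192, 0.002]
force: [-0.3, 0.8, 4.0]
width: 0.643
gripper_force: 50.0
```

Request:
carry_out(commands=[[0.5,0,0,-0.2,0,0,0],[0.5,0,0,-0.9,0,0,0],[0.5,0,0,-1,0,0,0],[0.5,0,0,-1,0,0,0],[0.5,0,0,-1,0,0,0],[0.5,0,0,-1,0,0,0],[0.5,0,0,-1,0,0,0],[0.5,0,0,-1,0,0,0]])

```text
clock: 4.45
position: [0.5108, -0.2582, 0.2187]
ee_rot: [-3.135, 0.192, 0.002]
force: [-0.2, -0.3, -2.7]
width: 0.643
gripper_force: 50.0
```

Request:
carry_out(commands=[[0.5,0,0,-1,0,0,0],[0.5,0,0,-1,0,0,0],[0.5,0,0,0,0,0,0],[0.5,0,0,0,0,0,0]])

```text
clock: 4.85
position: [0.5112, -0.2584, 0.2674]
ee_rot: [-3.136, 0.192, 0.001]
force: [0.1, 0.5, -3.7]
width: 0.644
gripper_force: 50.0
```

Run:
```python
from h import *
plan(.464,.0295,.25,-7)
d=grab('scene')
c=np.zeros((420,760,3),np.uint8)
cv2.imwrite('pics/lift.png',cv2.resize(d['pixels'][120:320,130:400,::-1],None,fx=2.5,fy=2.5))
```

```text
clock 4.85 pos [ 0.5112 -0.2584  0.2674] F [ 0.06  0.45 -3.73] w 0.644 50.0
yaw -6.999425517696011 shift units [ -3.276 -11.201   0.7  ] turn units [-0.001  0.004  0.   ]
```

View pics/lift.png

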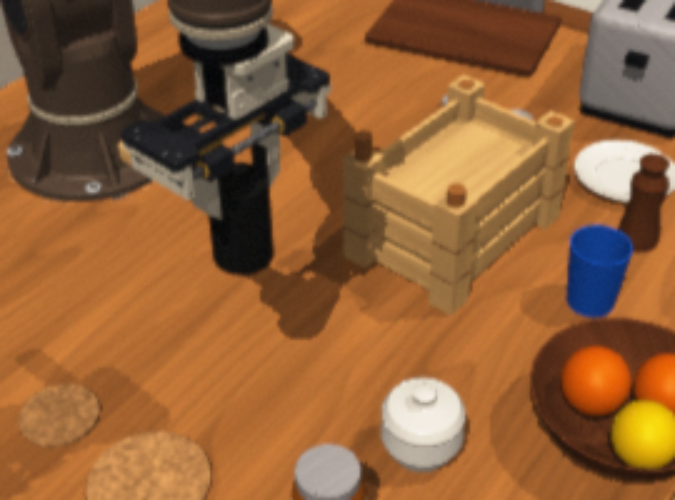

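The mallet hangs straight in the gripper, with its head at (240,220) in the crop. Next I move over the near peg.

Request:
carry_out(commands=[[0.5,-0.25,-0.9,0,0,0,0],[0.5,-0.25,-0.9,0,0,0,0],[0.5,-0.25,-0.9,0,0,0,0],[0.5,-0.25,-0.9,0,0,0,0],[0.5,-0.25,-0.9,0,0,0,0],[0.5,-0.25,-0.9,0,0,0,0],[0.5,-0.25,-0.9,0,0,0,0],[0.5,-0.25,-0.9,0,0,0,0]])

```text
clock: 5.7
position: [0.4825, -0.0729, 0.2662]
ee_rot: [-3.136, 0.192, 0.005]
force: [-0.1, -1.3, -3.7]
width: 0.644
gripper_force: 50.0
```

Request:
carry_out(commands=[[0.5,-0.32,-0.9,0.1,0,0,0],[0.5,-0.32,-0.9,0.2,0,0,0],[0.5,-0.32,-0.9,0.2,0,0,0],[0.5,-0.32,-0.9,0.2,0,0,0],[0.5,0,-0.4,0.1,0,0,0],[0.5,0,0,0,0,0,0],[0.5,0,0,0,0,0,0]])

```text
clock: 6.4
position: [0.4642, 0.0282, 0.2474]
ee_rot: [3.135, -0.193, -0.002]
force: [-0.3, -1.0, -2.9]
width: 0.639
gripper_force: 50.0
```

Run:
```python
from h import *
plan(.464,.0295,.234,-7)
```

```text
clock 6.4 pos [0.4642 0.0282 0.2474] F [-0.35 -0.99 -2.94] w 0.639 50.0
yaw -7.037525419805145 shift units [-0.015 -0.052  0.535] turn units [ 0.009  0.01  -0.007]
```

Request:
carry_out(commands=[[0.5,0,-0.05,0.12,0,0,0],[0.5,0,0,0.12,0,0,0],[0.5,0,0,0.12,0,0,0],[0.5,0,0,0,0,0,0]])

```text
clock: 6.8
position: [0.4641, 0.0301, 0.2384]
ee_rot: [3.135, -0.193, -0.001]
force: [-0.4, 0.8, -2.5]
width: 0.644
gripper_force: 50.0
```

Request:
carry_out(commands=[[0.5,0,0,0.04,0,0,0],[0.5,0,0,0.04,0,0,0],[0.5,0,0,0.04,0,0,0],[0.5,0,0,0,0,0,0]])

```text
clock: 7.2
position: [0.4644, 0.0305, 0.2358]
ee_rot: [3.136, -0.192, -0.0]
force: [-1.2, -0.1, -3.1]
width: 0.644
gripper_force: 50.0
```

Request:
carry_out(commands=[[0.5,0,0,0.04,0,0,0],[0.5,0,0,0.04,0,0,0],[0.5,0,0,0.04,0,0,0],[0.5,0,0,0,0,0,0]])

```text
clock: 7.6
position: [0.4648, 0.0305, 0.2333]
ee_rot: [-3.136, 0.192, -0.001]
force: [-1.4, -1.0, 2.4]
width: 0.646
gripper_force: 50.0
```

Request:
carry_out(commands=[[0.5,0,0,0.04,0,0,0],[0.5,0,0,0.04,0,0,0],[0.5,0,0,0,0,0,0]])

```text
clock: 7.9
position: [0.4648, 0.0305, 0.2314]
ee_rot: [-3.136, 0.192, -0.002]
force: [-1.8, -1.3, 6.0]
width: 0.647
gripper_force: 50.0
```

Request:
carry_out(commands=[[0.5,0,0,0.04,0,0,0],[0.5,0,0,0.04,0,0,0],[0.5,0,0,0,0,0,0]])

```text
clock: 8.2
position: [0.4648, 0.0305, 0.2294]
ee_rot: [-3.136, 0.192, -0.002]
force: [-1.0, -1.3, 5.3]
width: 0.646
gripper_force: 50.0
```

Request:
carry_out(commands=[[0.5,0,0,0.03,0,0,0],[0.5,0,0,0.03,0,0,0],[0.5,0,0,0,0,0,0]])

```text
clock: 8.5
position: [0.4649, 0.0305, 0.228]
ee_rot: [-3.136, 0.192, -0.002]
force: [-1.3, -1.4, 6.2]
width: 0.646
gripper_force: 50.0
```

Request:
carry_out(commands=[[0.5,0,0,0.03,0,0,0],[0.5,0,0,0.03,0,0,0],[0.5,0,0,0,0,0,0]])

```text
clock: 8.8
position: [0.4649, 0.0305, 0.2265]
ee_rot: [-3.136, 0.192, -0.002]
force: [-0.7, -1.1, 5.1]
width: 0.648
gripper_force: 50.0
```

Request:
carry_out(commands=[[0.5,0,0,0.03,0,0,0],[0.5,0,0,0.03,0,0,0],[0.5,0,0,0,0,0,0]])

```text
clock: 9.1
position: [0.4648, 0.0305, 0.225]
ee_rot: [-3.136, 0.192, -0.002]
force: [-0.4, 0.0, 5.5]
width: 0.644
gripper_force: 50.0
```

Request:
carry_out(commands=[[0.5,0,0,0.03,0,0,0],[0.5,0,0,0.03,0,0,0],[0.5,0,0,0,0,0,0]])

```text
clock: 9.4
position: [0.4649, 0.0305, 0.2235]
ee_rot: [-3.136, 0.192, -0.002]
force: [-1.2, -1.1, 5.3]
width: 0.643
gripper_force: 50.0
```

Request:
carry_out(commands=[[0.5,0,0,0.03,0,0,0],[0.5,0,0,0.03,0,0,0],[0.5,0,0,0,0,0,0]])

```text
clock: 9.7
position: [0.4649, 0.0305, 0.222]
ee_rot: [-3.136, 0.192, -0.002]
force: [-1.1, -0.6, 5.8]
width: 0.647
gripper_force: 50.0
```

Request:
carry_out(commands=[[0.5,0,0,0.03,0,0,0],[0.5,0,0,0.03,0,0,0],[0.5,0,0,0,0,0,0]])

```text
clock: 10.0
position: [0.4649, 0.0305, 0.2205]
ee_rot: [-3.136, 0.192, -0.002]
force: [-0.5, -0.6, 5.4]
width: 0.647
gripper_force: 50.0
```

Request:
carry_out(commands=[[0.5,0,0,0.03,0,0,0],[0.5,0,0,0.03,0,0,0],[0.5,0,0,0,0,0,0]])

```text
clock: 10.3
position: [0.4649, 0.0305, 0.219]
ee_rot: [-3.136, 0.192, -0.002]
force: [-0.3, -0.8, 5.2]
width: 0.642
gripper_force: 50.0
```

Request:
carry_out(commands=[[0.5,0,0,0.03,0,0,0],[0.5,0,0,0.03,0,0,0],[0.5,0,0,0,0,0,0]])

```text
clock: 10.6
position: [0.4649, 0.0305, 0.2175]
ee_rot: [-3.136, 0.192, -0.002]
force: [-1.6, -1.3, 5.6]
width: 0.645
gripper_force: 50.0
```

Request:
carry_out(commands=[[0.5,0,0,0.02,0,0,0],[0.5,0,0,0.02,0,0,0],[0.5,0,0,0,0,0,0]])

```text
clock: 10.9
position: [0.4649, 0.0305, 0.2166]
ee_rot: [-3.136, 0.192, -0.002]
force: [-0.7, 0.1, 6.3]
width: 0.646
gripper_force: 50.0
```

Request:
carry_out(commands=[[0.5,0,0,0.02,0,0,0],[0.5,0,0,0.02,0,0,0],[0.5,0,0,0,0,0,0]])

```text
clock: 11.2
position: [0.4652, 0.0305, 0.2161]
ee_rot: [-3.136, 0.192, -0.003]
force: [-2.7, -1.0, 11.4]
width: 0.643
gripper_force: 50.0
```

Near peg is bottoming: force is up to 14.6 N net of the mallet's weight. I'll lean to 20 N.

Request:
carry_out(commands=[[0.5,0,0,0.02,0,0,0],[0.5,0,0,0.02,0,0,0],[0.5,0,0,0,0,0,0],[0.5,0,0,0,0,0,0]])

```text
clock: 11.6
position: [0.4655, 0.0305, 0.2157]
ee_rot: [-3.136, 0.192, -0.005]
force: [-3.4, -1.4, 16.2]
width: 0.644
gripper_force: 50.0
```

Request:
carry_out(commands=[[0.5,0,0,0.015,0,0,0],[0.5,0,0,0,0,0,0],[0.5,0,0,0,0,0,0],[0.5,0,0,0,0,0,0],[0.5,0,0,0,0,0,0],[0.5,0,0,0,0,0,0]])

```text
clock: 12.2
position: [0.4657, 0.0305, 0.2156]
ee_rot: [-3.136, 0.192, -0.005]
force: [-4.4, -1.3, 17.7]
width: 0.64
gripper_force: 50.0
```

Run:
```python
from h import *
plan(.6035,.0165,.239,-7)
```

```text
clock 12.2 pos [0.4657 0.0305 0.2156] F [-4.44 -1.27 17.75] w 0.64 50.0
yaw -7.0233247599640425 shift units [ 5.544 -0.12  -0.918] turn units [-0.004 -0.034 -0.004]
```

Request:
carry_out(commands=[[0.5,0,0,-0.1,0,0,0],[0.5,0,0,-0.3,0,0,0],[0.5,0,0,-0.6,0,0,0],[0.5,0,0,-0.5,0,0,0],[0.5,0.5,0,0,0,0,0],[0.5,0.8,0,0,0,0,0],[0.5,0.9,0,0,0,0,0],[0.5,0.9,0,0,0,0,0]])

```text
clock: 13.0
position: [0.5426, 0.0207, 0.2505]
ee_rot: [3.135, -0.192, -0.0]
force: [0.4, -0.0, -3.3]
width: 0.647
gripper_force: 50.0
```

Request:
carry_out(commands=[[0.5,0.9,-0.1,0,0,0,0],[0.5,0.8,0,0,0,0,0],[0.5,0.7,0,0,0,0,0],[0.5,0,0,0,0,0,0],[0.5,0,0,0,0,0,0]])

```text
clock: 13.5
position: [0.6012, 0.0161, 0.25]
ee_rot: [3.136, -0.192, -0.002]
force: [0.5, 0.4, -2.8]
width: 0.647
gripper_force: 50.0
```

Run:
```python
from h import *
plan(.6035,.0165,.226,-7)
d=grab('scene')
cv2.imwrite('pics/far.png',cv2.resize(d['pixels'][120:260,210:400,::-1],None,fx=4,fy=4))
```

```text
clock 13.5 pos [0.6012 0.0161 0.25  ] F [ 0.53  0.44 -2.76] w 0.647 50.0
yaw -7.01836097387129 shift units [ 0.09  -0.027  0.96 ] turn units [ 0.002  0.015 -0.003]
```

View pics/far.png

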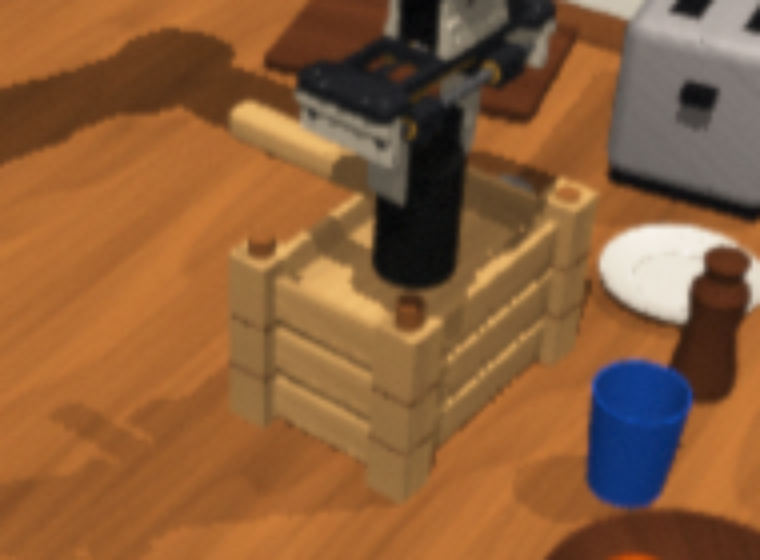

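The near peg at (262,243) is now low on its post. The head hangs just above the far peg at (408,310).

Request:
carry_out(commands=[[0.5,0.08,-0.02,0.3,0,0,0],[0.5,0,0,0.3,0,0,0],[0.5,0,0,0.2,0,0,0],[0.5,0,0,0.1,0,0,0],[0.5,0,0,0,0,0,0]])

```text
clock: 14.05
position: [0.6028, 0.0164, 0.2281]
ee_rot: [3.136, -0.192, -0.001]
force: [0.1, 0.2, -3.5]
width: 0.644
gripper_force: 50.0
```

Request:
carry_out(commands=[[0.5,0,0,0.04,0,0,0],[0.5,0,0,0.04,0,0,0],[0.5,0,0,0.04,0,0,0],[0.5,0,0,0,0,0,0]])

```text
clock: 14.45
position: [0.6032, 0.0165, 0.2255]
ee_rot: [3.136, -0.192, -0.0]
force: [0.2, 0.2, -4.2]
width: 0.647
gripper_force: 50.0
```

Request:
carry_out(commands=[[0.5,0,0,0.04,0,0,0],[0.5,0,0,0.04,0,0,0],[0.5,0,0,0.04,0,0,0],[0.5,0,0,0,0,0,0]])

```text
clock: 14.85
position: [0.6031, 0.0165, 0.2223]
ee_rot: [3.136, -0.192, -0.0]
force: [0.2, -0.5, -3.5]
width: 0.641
gripper_force: 50.0
```

Request:
carry_out(commands=[[0.5,0,0,0.04,0,0,0],[0.5,0,0,0.04,0,0,0],[0.5,0,0,0,0,0,0]])

```text
clock: 15.15
position: [0.6034, 0.0165, 0.2207]
ee_rot: [-3.136, 0.192, -0.001]
force: [0.7, -0.9, -1.9]
width: 0.645
gripper_force: 50.0
```

Request:
carry_out(commands=[[0.5,0,0,0.04,0,0,0],[0.5,0,0,0.04,0,0,0],[0.5,0,0,0,0,0,0]])

```text
clock: 15.45
position: [0.6034, 0.0165, 0.2188]
ee_rot: [-3.136, 0.192, -0.001]
force: [0.3, -0.4, 3.0]
width: 0.644
gripper_force: 50.0
```

Request:
carry_out(commands=[[0.5,0,0,0.03,0,0,0],[0.5,0,0,0.03,0,0,0],[0.5,0,0,0,0,0,0]])

```text
clock: 15.75
position: [0.6034, 0.0165, 0.217]
ee_rot: [3.136, -0.192, 0.0]
force: [0.9, -0.2, 1.5]
width: 0.646
gripper_force: 50.0
```

Contact was at about 0.2205, and the peg is yielding at around 5–6 N. I'll continue.

Request:
carry_out(commands=[[0.5,0,0,0.03,0,0,0],[0.5,0,0,0.03,0,0,0],[0.5,0,0,0,0,0,0]])

```text
clock: 16.05
position: [0.6033, 0.0165, 0.2154]
ee_rot: [-3.136, 0.192, -0.0]
force: [-0.8, 0.3, 0.9]
width: 0.642
gripper_force: 50.0
```

Request:
carry_out(commands=[[0.5,0,0,0.03,0,0,0],[0.5,0,0,0.03,0,0,0],[0.5,0,0,0,0,0,0]])

```text
clock: 16.35
position: [0.6033, 0.0165, 0.2139]
ee_rot: [3.136, -0.192, 0.0]
force: [0.8, -1.2, 1.5]
width: 0.641
gripper_force: 50.0
```

Request:
carry_out(commands=[[0.5,0,0,0.03,0,0,0],[0.5,0,0,0.03,0,0,0],[0.5,0,0,0,0,0,0]])

```text
clock: 16.65
position: [0.6035, 0.0164, 0.2129]
ee_rot: [-3.136, 0.192, -0.001]
force: [0.1, 0.0, 4.0]
width: 0.641
gripper_force: 50.0
```

Request:
carry_out(commands=[[0.5,0,0,0.03,0,0,0],[0.5,0,0,0.03,0,0,0],[0.5,0,0,0,0,0,0]])

```text
clock: 16.95
position: [0.6039, 0.0164, 0.2123]
ee_rot: [-3.136, 0.192, -0.003]
force: [-2.1, -1.0, 10.8]
width: 0.644
gripper_force: 50.0
```

Bottomed after about 8 mm. The net force is now 14 N, so I'll lean to 20 N.

Request:
carry_out(commands=[[0.5,0,0,0.02,0,0,0],[0.5,0,0,0.025,0,0,0],[0.5,0,0,0,0,0,0],[0.5,0,0,0,0,0,0]])

```text
clock: 17.35
position: [0.6041, 0.0164, 0.2119]
ee_rot: [-3.136, 0.192, -0.005]
force: [-2.3, -0.7, 15.2]
width: 0.645
gripper_force: 50.0
```

Request:
carry_out(commands=[[0.5,0,0,0.02,0,0,0],[0.5,0,0,0,0,0,0],[0.5,0,0,0,0,0,0],[0.5,0,0,0,0,0,0],[0.5,0,0,0,0,0,0],[0.5,0,0,0,0,0,0]])

```text
clock: 17.95
position: [0.6043, 0.0164, 0.2117]
ee_rot: [-3.136, 0.192, -0.005]
force: [-3.7, -1.1, 18.4]
width: 0.648
gripper_force: 50.0
```

Request:
carry_out(commands=[[0.5,0,0,-0.1,0,0,0],[0.5,0,0,-0.3,0,0,0],[0.5,0,0,-0.6,0,0,0],[0.5,0,0,-0.8,0,0,0],[0.5,0,0,-0.6,0,0,0],[0.5,0,0,0,0,0,0],[0.5,0,0,0,0,0,0]])

```text
clock: 18.65
position: [0.6028, 0.0165, 0.2685]
ee_rot: [3.136, -0.192, -0.002]
force: [0.4, 0.5, -2.6]
width: 0.641
gripper_force: 50.0
```

Run:
```python
from h import *
plan(.4815,-.404,.26,-7)
d=grab('wrist'); print(d['tool_from_camera'])
```

```text
clock 18.65 pos [0.6028 0.0165 0.2685] F [ 0.35  0.49 -2.61] w 0.641 50.0
yaw -7.001672943488065 shift units [-2.764 17.285  0.349] turn units [ 0.003  0.013 -0.   ]
[[ 1.46099231e-04 -9.66349388e-01 -2.57233046e-01  6.92219842e-02]
 [ 9.99999988e-01  1.55353905e-04 -1.56547582e-05 -2.29595069e-04]
 [ 5.50901242e-05 -2.57233041e-01  9.66349398e-01 -1.90388972e-01]
 [ 0.00000000e+00  0.00000000e+00  0.00000000e+00  1.00000000e+00]]
```

Request:
carry_out(commands=[[0.5,-0.1,0.5,0,0,0,0],[0.5,-0.15,0.9,0,0,0,0],[0.5,-0.15,0.9,0,0,0,0],[0.5,-0.15,0.9,0,0,0,0],[0.5,-0.15,0.9,0,0,0,0],[0.5,-0.15,0.9,0,0,0,0],[0.5,-0.15,0.9,0,0,0,0],[0.5,-0.15,0.9,0,0,0,0]])

```text
clock: 19.5
position: [0.5526, -0.1507, 0.2686]
ee_rot: [3.135, -0.193, -0.002]
force: [0.3, -0.3, -2.4]
width: 0.642
gripper_force: 50.0
```

Request:
carry_out(commands=[[0.5,-0.15,0.9,0,0,0,0],[0.5,-0.15,0.9,0,0,0,0],[0.5,-0.15,0.9,0,0,0,0],[0.5,-0.15,0.9,0,0,0,0],[0.5,-0.15,0.9,0,0,0,0],[0.5,-0.15,0.9,0,0,0,0],[0.5,-0.15,0.9,0,0,0,0],[0.5,-0.1,0.6,0,0,0,0]])

```text
clock: 20.3
position: [0.5023, -0.319, 0.2686]
ee_rot: [3.135, -0.196, -0.003]
force: [-0.2, 0.4, -2.8]
width: 0.643
gripper_force: 50.0
```

Request:
carry_out(commands=[[0.5,-0.15,0.9,0,0,0,0],[0.5,-0.15,0.9,0,0,0,0],[0.5,-0.1,0.9,0,0,0,0],[0.5,-0.05,0.4,0,0,0,0],[0.5,0,0,0,0,0,0],[0.5,0,0,0,0,0,0]])

```text
clock: 20.9
position: [0.4842, -0.3908, 0.2691]
ee_rot: [-3.135, 0.191, 0.0]
force: [0.7, -0.3, -2.3]
width: 0.645
gripper_force: 50.0
```

Run:
```python
from h import *
plan(.4815,-.404,.055,-7)
d=grab('wrist'); s=np.load('wrist.npz'); R=Ro.from_rotvec(s['rot']).as_matrix(); M=d['tool_from_camera']
v,u=np.mgrid[0:420,0:560]; z=d['range_z']; K=d['mtx']
c=np.stack([(u-K[0,2])/K[0,0]*z,(v-K[1,2])/K[1,1]*z,z],-1); w=(c@M[:3,:3].T+M[:3,3])@R.T+s['pos']; w[z<=0]=9
m=(np.hypot(w[...,0]-.481,w[...,1]+.404)<.08)&(w[...,2]>.0045)&(w[...,2]<.013); m=cv2.morphologyEx(m.astype(np.uint8),cv2.MORPH_OPEN,np.ones((5,5)))>0
p=w[m]; print(len(p),p.mean(0),cv2.minEnclosingCircle(p[:,:2].astype(np.float32)*1000))
g=grab('top'); a=np.zeros((420,1120,3),np.uint8); a[:,:560]=d['pixels'][:,:,::-1]; a[:,560:]=g['pixels'][:,:,::-1]; cv2.imwrite('pics/tr.png',cv2.resize(a,(800,300)))
```

```text
clock 20.9 pos [ 0.4842 -0.3908  0.2691] F [ 0.74 -0.28 -2.31] w 0.645 50.0
yaw -6.960070884470254 shift units [-0.041  0.549  8.564] turn units [-0.012  0.002  0.007]
4825 [ 0.49901759 -0.40936841  0.00823979] ((482.2935791015625, -404.45159912109375), 64.8725814819336)
```

View pics/tr.png

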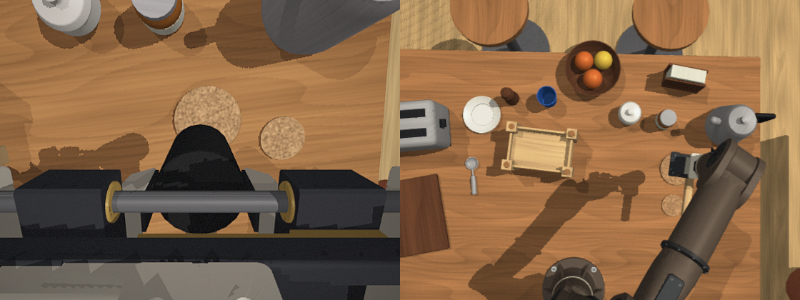

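The wrist view puts the trivet at (207,115) in the crop, fitted at (0.482, -0.4045) with a 65 mm radius. I'll centre over it and lower.

Request:
carry_out(commands=[[0.5,-0.04,0.56,0.6,0,0,0],[0.5,0,0,1,0,0,0],[0.5,0,0,1,0,0,0],[0.5,0,0,1,0,0,0],[0.5,0,0,1,0,0,0],[0.5,0,0,1,0,0,0],[0.5,0,0,1,0,0,0],[0.5,0,0,0.8,0,0,0]])

```text
clock: 21.8
position: [0.4802, -0.4055, 0.0819]
ee_rot: [-3.135, 0.191, 0.003]
force: [0.1, 0.2, -3.3]
width: 0.643
gripper_force: 50.0
```

Request:
carry_out(commands=[[0.5,0,0,0.5,0,0,0],[0.5,0,0,0.3,0,0,0],[0.5,0,0,0.1,0,0,0],[0.5,0,0,0,0,0,0],[0.5,0,0,0,0,0,0],[0.5,0,0,0,0,0,0]])

```text
clock: 22.4
position: [0.4816, -0.4062, 0.0628]
ee_rot: [3.135, -0.192, 0.002]
force: [0.1, -0.1, -3.1]
width: 0.645
gripper_force: 50.0
```

Run:
```python
from h import *
plan(.482,-.4045,.049,-7)
```

```text
clock 22.4 pos [ 0.4816 -0.4062  0.0628] F [ 0.07 -0.14 -3.13] w 0.645 50.0
yaw -7.002474101357124 shift units [ 0.007 -0.07   0.553] turn units [ 0.008 -0.014 -0.   ]
```

Request:
carry_out(commands=[[0.5,0,-0.06,0.2,0,0,0],[0.5,0,0,0.15,0,0,0],[0.5,0,0,0.1,0,0,0],[0.5,0,0,0,0,0,0],[0.5,0,0,0,0,0,0]])

```text
clock: 22.9
position: [0.4812, -0.4043, 0.0505]
ee_rot: [-3.136, 0.192, 0.0]
force: [0.0, 0.0, -3.7]
width: 0.646
gripper_force: 50.0
```

Request:
carry_out(commands=[[0.5,0,0,0.04,0,0,0],[0.5,0,0,0.04,0,0,0],[0.5,0,0,0,0,0,0]])

```text
clock: 23.2
position: [0.4816, -0.4045, 0.0491]
ee_rot: [3.135, -0.192, 0.001]
force: [0.2, -0.1, 1.6]
width: 0.646
gripper_force: 50.0
```

Seated, with 4.8 N of contact. Now I release and go straight up.

Request:
carry_out(commands=[[0.75,0,0,0,0,0,0],[0.85,0,0,0,0,0,0],[1,0,0,0,0,0,0],[1,0,0,0,0,0,0],[1,0,0,0,0,0,0],[1,0,0,0,0,0,0]])

```text
clock: 23.8
position: [0.4812, -0.4043, 0.0487]
ee_rot: [3.136, -0.192, -0.0]
force: [-0.6, -1.0, 0.1]
width: 0.998
gripper_force: 0.0
```

Request:
carry_out(commands=[[1,0,0,-0.2,0,0,0],[1,0,0,-0.5,0,0,0],[1,0,0,-0.8,0,0,0],[1,0,0,-1,0,0,0],[1,0,0,-1,0,0,0],[1,0,0,-1,0,0,0],[1,0,0,-1,0,0,0],[1,0,0,-1,0,0,0]])

```text
clock: 24.6
position: [0.4813, -0.4043, 0.2136]
ee_rot: [3.135, -0.192, 0.002]
force: [0.2, 0.8, -0.0]
width: 1.001
gripper_force: 0.0
```

Request:
carry_out(commands=[[1,-1,0,0,0,0,0],[1,-1,0,0,0,0,0],[1,-1,0,0,0,0,0],[1,-1,0,0,0,0,0],[1,0,0,0,0,0,0],[1,0,0,0,0,0,0]])

```text
clock: 25.2
position: [0.3821, -0.3924, 0.2125]
ee_rot: [3.135, -0.193, 0.002]
force: [0.4, 0.2, 0.5]
width: 0.999
gripper_force: 0.0
```

Run:
```python
from h import *
T=grab('top'); S=grab('scene'); w=world(S)
a=np.zeros((420,1120,3),np.uint8); a[:,:560]=S['pixels'][:,:,::-1]; a[:,560:]=T['pixels'][:,:,::-1]; cv2.imwrite('pics/fin.png',cv2.resize(a,(800,300)))
w=world(T); print(arm.observe()['clock'])
p=w.reshape(-1,3)
for n,c in dict(near=(.464,.0295),far=(.6033,.0158),triv=(.482,-.4045)).items():
    q=p[np.hypot(p[:,0]-c[0],p[:,1]-c[1])<(.008 if n!='triv' else .07)]
    if n=='triv': q=q[q[:,2]>.09]; print(n,len(q), len(q) and cv2.minEnclosingCircle(q[:,:2].astype(np.float32)*1000),np.median(q[:,2]))
    else: print(n,np.median(q[:,2]))
```

```text
25.3
near 0.17788516793927178
far 0.17410788286676646
triv 879 ((460.43572998046875, -398.9703674316406), 50.245426177978516) 0.5138678504045615
```

View pics/fin.png

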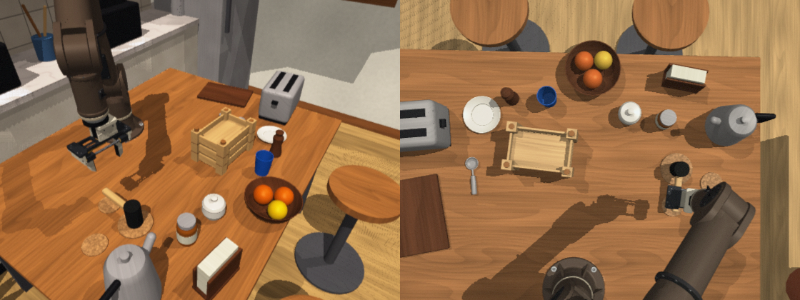

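The mallet stands upright on the trivet at (133,213) in the scene view and (678,170) in the top view. Both pegs are down and nothing else has moved.

```bash
python3 -c "from cell import arm; print(arm.sign_off())"
```

```text
the job is handed in; nothing more can be done
None
```

I knocked the near peg and then the far peg down to their stops, leaning on each with about 21 N for roughly half a second. The mallet now stands released on its head in the middle of the largest cork trivet, and I handed the job in at about 25 s of the 53 s allowed.

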